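# Slide the tall bottle under the formula dispenser and press its plunger

### The arm

A 6-joint arm with a two-finger parallel gripper is mounted at the origin on the work surface. World frame = base frame: x ahead of the robot, y to its left, z up, the work surface at z = 0. Lengths are in m, angles in rad, forces in N, time in s.
With the tool pointing down it reaches from about 0.325 to 0.925 m from the base axis. Payload 3.1 kg.
Tool frame: the origin (TCP) lies at the very end of the fingers, on their centre line; the grasp point (between the pads) lies 19 mm behind it (env.pinch_z is the distance from the TCP to the grasp point, in m); z points along the fingers, y is the line along which they close (so a half turn about z gives the same grasp; the last joint's range is limited). The gripper opens to 85 mm and grips with 20 to 120 N. Pads are 22 mm wide; open, the fingers measure 114 mm over their backs; the gripper's body (76 mm by 85 mm) begins 54 mm behind the grasp point. The pads swing forward as they close: fully open they stand 13 mm farther back than shut.
Start: joints at [-1.438, 0.217, 1.613, -0, 1.311, -0.112], TCP at [0.151, -0.606, 0.231] pointing down, gripper open.
Joint ranges: [-2.75, 2.75], [-0.78, 2.1], [0.31, 2.55], [-1.13, 4.27], [0.13, 2.63], [-2.58, 2.58]. Speed limits (rad/s): [2.79, 2.79, 3.14, 3.14, 3.14, 3.14].

### API

Orientations are given as a unit quaternion [w, x, y, z].
In Python, from cell import env gives the robot as it stands.
- The arm moves only by the shell command python3 -m jog 'ROWS' [OPENING]. ROWS is JSON, a list of rows, each a list of 4 numbers: the shift along the tool's x, y, z in m, then the turn about the tool's z in degrees. A call has 1 to 8 rows; each row is the pose to reach, as a shift and turn from the pose commanded when the call began, along the tool's axes at that moment; what a row does not reach only later rows make up. A row lasts 1/8 s, in which the tool goes at most 62.5 mm and 10.7 degrees, less where a joint would pass 70% of its speed; a pose out of reach is approached as far as the arm can. A call with a gripper value outside its range is refused whole. OPENING is the finger opening in m, from 0 to 0.0854, set as the call begins (- or left out, the last holds). The fingers move at their own pace and stop on an object; the grip force is fixed at half the most. Time passes only in rows, so rows that repeat a pose let the fingers close. It gives the time, the measured TCP pose, the force, the opening and the grip force at its end, in the units of the state.
- env.observe(): the state, without advancing time (a new reading comes with each control period).
- env.capture(name): name is "scene" or "top" or "wrist"; returns a dict with "pixels" (400x640x3 uint8, red, green, blue), "range_z" (400x640 float32, m along the optical axis (not along the pixel's ray), 0 where there is no reading), "fx", "fy", "cx", "cy" (pixels), "D" ([k1, k2, p1, p2, k3] as OpenCV has them; the pictures are not rectified), "R" (3x3) and "t" (3): a world point X has camera coordinates R X + t. Camera axes: x right, y down, z forward; pixel columns grow to the right and rows downward; lengths in m; the calibration is good to about 2 mm. A picture is of the moment at which its call begins.
- env.job_done(): hands the job in; it is judged then, once.
The state is a dict: "time": time; "q": joint angles; "joint_vel": joint speeds; "joint_torque": joint torques, N m; "eef_pos": TCP position; "tcp_rot": TCP orientation; "wrist_force": force on the tool from outside, world axes, zero at the start; "ft_torque": the same for the moment, N m; "gripper_width": opening from 0.0 (shut) to 1.0 (fully open); "grip_force": force on a finger pad.
Only numpy, scipy, OpenCV 4.12 (cv2) and the standard library are available. Lean on these libraries where they do the work, as an engineer would, in place of code of your own. Each camera call takes 0.05 s, during which the arm holds its last target. There are 200 camera calls.

### The job

With the fingertips, push the tall narrow feeding bottle low on its body so that it slides upright across the shelf until its open mouth stands right under the outlet of the push dispenser; then press the dispenser's plunger fully down and let it spring back up. Do not tip, lift or squeeze the bottle, and leave the other things on the shelf as they are, the bottle warmer's button too.

Things in the scene. Friction and masses are not known exactly. Their poses are not given: they have to be found in the camera images.
- bottle: the tall narrow feeding bottle: open clear glass, body 54 mm in diameter, 165 mm tall; straight body up to 125 mm, then a shoulder to a neck 41 mm in diameter; about 0.2 kg, stands loose on the shelf. Origin at the centre of its underside, z up its axis. Pushed higher than about 35 mm above the shelf it may tip. It and the short bottle change places from run to run
- bottle_mouth (a point): centre of the tall bottle's open mouth (35 mm clear width), on its axis 165 mm above its underside
- short_bottle: bystander: a short wide glass bottle, 72 mm in diameter, 100 mm tall, loose. Origin at the centre of its underside
- dispenser: the push dispenser, fixed. Origin on the shelf plumb below its outlet, z up, y towards its open side, where the bottle comes in. Foot bars 12 mm high lie along y at 60 to 74 mm either side of the outlet and reach 15 mm forward (+y) of it; behind it stands a column, its face 92 mm from the outlet's axis
- outlet (a point): centre of the dispenser's outlet (bore 12 mm), 180 mm above the shelf, 15 mm higher than the bottle's rim. The spout is 19 mm wide; above it a round head with a clear hopper, 94 mm in diameter from 210 mm height, and a lid 100 mm in diameter, its upper side at 303 mm
- plunger (a joint): the dispenser's plunger, a round grey knob 38 mm in diameter on a rod through the lid, plumb above the outlet: 0 m when up, 0.012 m fully pressed down. A spring lifts it: it takes about 2 N to start and 5 to 6 N to hold fully down
- plunger_top (a point): centre of the upper side of the plunger's knob, 335 mm above the shelf when up; moves down with the knob
- warmer_button_top (a point): bystander: centre of the top of the bottle warmer's press button. The warmer is fixed, a round tub 132 mm in diameter and 120 mm tall; the button sits on a control ledge at the tub's -x side, so that the tub's axis lies 80 mm beyond the button in +x of this point
- warmer_button (a joint): the warmer's press button on the ledge, 0 m when up, 0.005 m pressed; leave it alone
- rack: bystander: upright rack of white plastic, fixed, 80 x 196 mm (x, y) and 90 mm tall, holding three teats in its slots. Origin at the centre of its underside
- teat0: bystander: loose teat in the rack's -y slot, top about 130 mm above the shelf. Origin at the centre of its underside
- teat1: bystander: loose teat in the rack's middle slot, likewise
- teat2: bystander: loose teat in the rack's +y slot, likewise
- bowl: bystander: stainless steel bowl, 140 mm in diameter, 58 mm tall, loose. Origin at the centre of its underside
- tin: bystander: tin, 100 mm in diameter, 150 mm tall, loose. Origin at the centre of its underside
- collar: bystander: white screw collar lying flat, 50 mm in diameter, 16 mm high, loose. Origin at the centre of its underside
- tongs: bystander: white plastic tongs lying flat, 180 mm long along their x, 12 mm high, loose. Origin at mid-length on the shelf
There are look-alikes about, which are no part of the job. Leave any orange look-alike of the bottle alone.

How it is judged:
On the way, in this order (a step that is already met when the one before it is completed fails the run):
1. the tall bottle stands upright and still with its mouth under the outlet (horizontal distance between bottle_mouth and outlet below 0.012 m and angle between bottle's own z axis and vertical below 0.06 rad and linear speed of bottle below 0.01 m/s), for 0.2 s.
2. the plunger is pressed fully down with the bottle under the outlet (value of joint plunger above 0.0105 m and horizontal distance between bottle_mouth and outlet below 0.012 m), for 0.05 s.
At the end, for the whole second after the job is handed in: The tall bottle stands upright and still on the shelf, the centre of its mouth within 12 mm (level distance) of the outlet, so that the whole bore is over the mouth; the plunger was pressed at least 10.5 of its 12 mm after the bottle stood there, and is up again (under 2 mm) (all of step 1 and height (world z) of bottle below 0.005 m and value of joint plunger below 0.002 m); the robot touches nothing.
It fails at once if the tall bottle is tipped by more than 0.2 rad or lifted off the shelf (angle between bottle's own z axis and vertical above 0.2 rad or height (world z) of bottle above 0.012 m).
It fails at once if the tall bottle is squeezed or shoved with more than 15 N (contact force between the fingers and bottle above 15 N).
It fails at once if the plunger is pressed before the bottle stands under the outlet (value of joint plunger above 0.005 m and horizontal distance between bottle_mouth and outlet above 0.015 m).
It fails at once if another thing on the shelf is moved by more than 15 mm (distance of any of short_bottle, bowl, tin, collar, tongs, teat0, teat1, teat2 from where it was at the start of the episode above 0.015 m).
It fails at once if the warmer's button is pressed (value of joint warmer_button above 0.003 m).
It also fails if it takes over 64 s, if anything falls off the work surface, if the arm or the gripper's body presses on something with over 40 N, if the wrist force passes 120 N, or if a joint passes its speed limit or range.

## Working session

There is one attempt and no reset: what is moved stays moved. The work goes in short steps, Python scripts to look and compute and a shell command to move; the robot and the scene stay as the last step left them, time stands still between calls to the robot, and variables do not carry over. Pictures are saved under pics/ and viewed, at most 10 in all, crops included, and the job is handed in when it is done.

```bash
mkdir -p pics; ls
cat > h.py <<'E'
import numpy as np, cv2
from cell import env
def cap(n,f=None):
    c=env.capture(n); np.savez('last_'+n,**c)
    if f: cv2.imwrite('pics/'+f,c['pixels'][:,:,::-1])
    return c
def K(c): return np.array([[c['fx'],0,c['cx']],[0,c['fy'],c['cy']],[0,0,1.]])
def cloud(c):
    v,u=np.mgrid[0:400,0:640]
    p=cv2.undistortPoints(np.stack([u,v],-1).reshape(-1,1,2).astype(np.float64),K(c),np.array(c['D'])).reshape(400,640,2)
    z=c['range_z'][...,None]; P=np.concatenate([p*z,z],-1)
    return (P-np.array(c['t']))@np.array(c['R'])   # R^T(P-t)
def ray(c,u,v,h):
    p=cv2.undistortPoints(np.array([[[u,v]]],float),K(c),np.array(c['D'])).ravel()
    R=np.array(c['R']);o=-R.T@np.array(c['t']);d=R.T@np.array([p[0],p[1],1]);return o+d*(h-o[2])/d[2]
def proj(c,X):
    return cv2.projectPoints(np.array(X,float).reshape(-1,1,3),cv2.Rodrigues(np.array(c['R']))[0],np.array(c['t'],float),K(c),np.array(c['D'],float))[0].reshape(-1,2)
E
python3 - <<'E'
from h import *
for n in('scene','top'):
    c=cap(n,n+'0.png'); print(n,-np.array(c['R']).T@c['t'])
print(env.observe())
E
```

```text
pics
scene [1.07015381 0.66420368 1.2505557 ]
top [ 0.43431094 -0.02731329  1.59203122]
{'time': 0.1, 'q': array([-1.43825253e+00,  2.17694068e-01,  1.61476385e+00,  1.70469727e-05,
        1.31131868e+00, -1.12215964e-01]), 'joint_vel': array([ 1.11131461e-03, -2.22372110e-05, -3.87819296e-03, -8.27374307e-04,
       -1.13413407e-04,  1.05061236e-03]), 'joint_torque': array([-7.96626173e-04, -3.98074973e+01, -3.04969704e+01, -1.48814293e-04,
        4.17954565e-03, -2.49185257e-05]), 'eef_pos': array([ 0.15137146, -0.60563815,  0.23009447]), 'tcp_rot': array([-1.09199771e-03,  9.92520600e-01,  1.22072382e-01, -2.86317055e-06]), 'wrist_force': array([ 0.12783742, -0.27276349, -0.05571634]), 'ft_torque': array([-0.01955756, -0.01549905,  0.01731251]), 'grip_force': 0.0, 'gripper_width': 1.0015754234002976}
```

View pics/scene0.png

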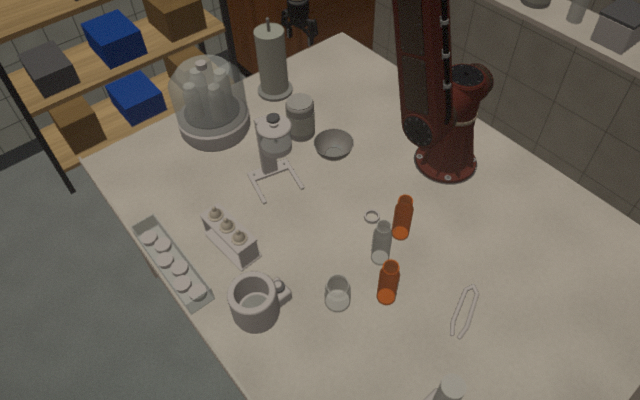

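View pics/top0.png

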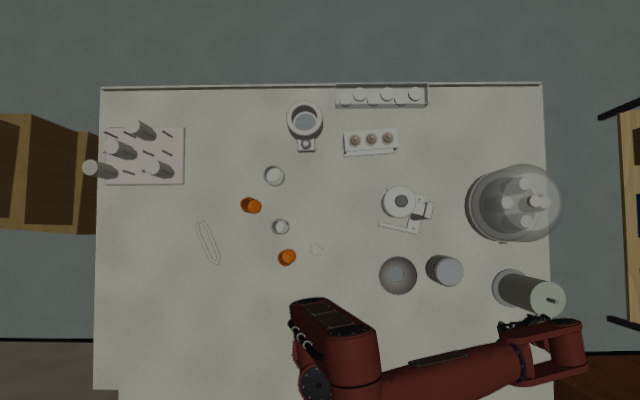

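The scene view shows the clear tall bottle at about (381,243), between two orange ones at (402,217) and (388,282). The short bottle is at (337,293) and the dispenser at (273,150). In the top view the tall bottle is at (281,227), the dispenser knob at (400,201), and its foot bars open to the left (+y).

Run:
```python
import cv2
a=cv2.imread('pics/top0.png')[130:280,230:450]; cv2.imwrite('pics/top_crop.png',cv2.resize(a,None,fx=3.6,fy=3.6,interpolation=cv2.INTER_CUBIC))
a=cv2.imread('pics/scene0.png')[100:320,230:430]; cv2.imwrite('pics/sc_crop.png',cv2.resize(a,None,fx=2.7,fy=2.7,interpolation=cv2.INTER_CUBIC))
```

```text
(no output)
```

View pics/top_crop.png

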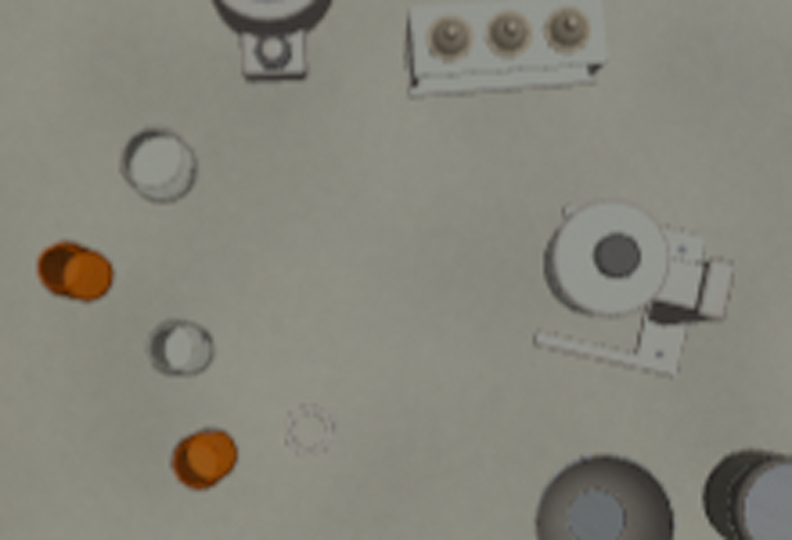

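View pics/sc_crop.png

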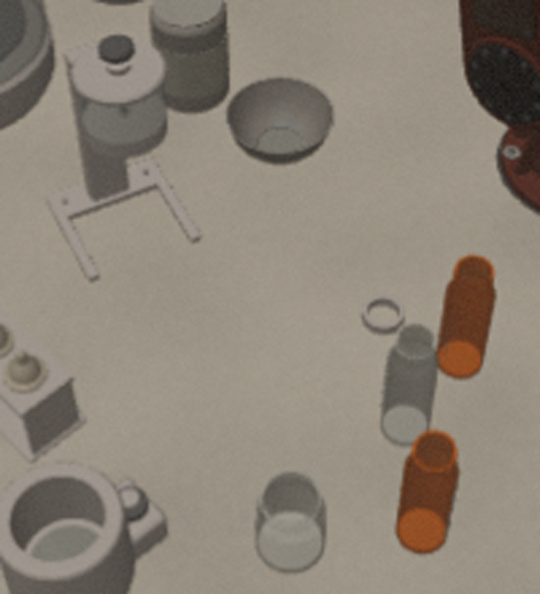

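The crops show the tall bottle's base disc at top crop (188,348), scene crop (405,424). The knob is at top crop (617,256), scene crop (116,47), and the near foot bar runs from (537,338) to (675,372). Next I measure these.

Run:
```python
from h import *
L=lambda n:dict(np.load('last_'+n+'.npz'))
t,s=L('top'),L('scene')
T=lambda u,v,h:ray(t,230+(u+.5)/3.6-.5,130+(v+.5)/3.6-.5,h).round(4)
S=lambda u,v,h:ray(s,230+(u+.5)/2.7-.5,100+(v+.5)/2.7-.5,h).round(4)
print('bottle base',T(188,348,.003),S(405,424,.003),'rim scene',S(415,341,.165))
print('knob',T(617,256,.335),S(116,47,.335))
print('bar',T(537,338,.012),T(675,372,.012))
print('bar tips scene',S(93,277,.012),S(196,239,.012), S(62,200,.012), S(148,170,.012))
print('short',T(166,163,.003),S(290,541,.003))
print('orange',T(90,275,.003),S(422,531,.003),T(210,455,.003),S(460,359,.003))
print('collar',T(309,430,.01)); print('warm btn',T(273,51,.1),S(129,497,.1))
print('bowl',T(604,522,.05))
for n,c in(('t',t),('s',s)):
    P=cloud(c); v=c['range_z']>0
    for lo,hi,nm in((.328,.342,'knob'),(.298,.308,'lid')):
        m=v&(P[...,2]>lo)&(P[...,2]<hi)&(abs(P[...,0]-.43)<.15)&(abs(P[...,1]+.25)<.15)
        q=P[m]; 
        if len(q)>5: print(n,nm,len(q),cv2.minEnclosingCircle(q[:,:2].astype(np.float32)),np.median(q[:,2]))
    m=v&(P[...,2]>.13)&(P[...,2]<.3)&(P[...,0]>.2)&(P[...,0]<.7)&(P[...,1]<.4)&(P[...,1]>-.05)
    print(n,'high pts',m.sum(),P[m].mean(0) if m.any() else '')
```

```text
bottle base [0.4503 0.1416 0.003 ] [0.4479 0.1388 0.003 ] rim scene [0.4532 0.1427 0.165 ]
knob [ 0.5199 -0.2444  0.335 ] [ 0.5216 -0.2433  0.335 ]
bar [ 0.4583 -0.217   0.012 ] [ 0.4227 -0.3573  0.012 ]
bar tips scene [ 0.591  -0.2473  0.012 ] [ 0.461  -0.2141  0.012 ] [ 0.5486 -0.3742  0.012 ] [ 0.4358 -0.3451  0.012 ]
short [0.6427 0.1646 0.003 ] [0.6367 0.165  0.003 ]
orange [0.5264 0.2435 0.003 ] [0.5253 0.2449 0.003 ] [0.3403 0.119  0.003 ] [0.34   0.1164 0.003 ]
collar [0.3657 0.0169 0.01  ]
warm btn [0.7397 0.0478 0.1   ] [0.7589 0.0663 0.1   ]
bowl [ 0.2751 -0.2763  0.05  ]
t knob 132 ((0.5219318270683289, -0.24474750459194183), 0.0190877765417099) 0.3327944462923629
t lid 631 ((0.5219119787216187, -0.24428750574588776), 0.049847573041915894) 0.3016467982380893
t high pts 306 [0.40407881 0.14338248 0.17735741]
s knob 112 ((0.5222386121749878, -0.24530479311943054), 0.01920350268483162) 0.3343904220724655
s lid 538 ((0.5230529308319092, -0.24597713351249695), 0.051590342074632645) 0.3031060400412307
s high pts 1266 [0.36745731 0.12418725 0.19449722]
```

```bash
python3 -m jog '[[0.325,-0.44,0,0],[0.325,-0.44,0,0],[0.325,-0.44,0,0],[0.325,-0.44,0,0],[0.325,-0.44,0,0],[0.325,-0.44,0,0],[0.325,-0.44,0,0],[0.325,-0.44,0,0]]'; python3 -m jog '[[0,0,0,0],[0,0,0,0]]'
```

```text
time: 1.1
eef_pos: [0.3424, -0.1422, 0.2311]
tcp_rot: [0.0, 0.993, 0.122, 0.0]
wrist_force: [1.2, 0.1, -0.1]
gripper_width: 1.001
grip_force: 0.0
time: 1.35
eef_pos: [0.342, -0.1441, 0.2311]
tcp_rot: [0.0, 0.992, 0.123, -0.0]
wrist_force: [-0.0, 0.2, -0.0]
gripper_width: 1.001
grip_force: 0.0
```

```bash
python3 -m jog '[[0.184,-0.386,0,3.5],[0.184,-0.386,0,3.5],[0.184,-0.386,0,3.5],[0.184,-0.386,0,3.5],[0.184,-0.386,0,3.5],[0.184,-0.386,0,3.5],[0.184,-0.386,0,3.5],[0.184,-0.386,0,3.5]]'
python3 - <<'E'
from h import *
c=cap('scene','scene1.png');t=cap('top')
e=env.observe()['eef_pos'];print(e)
# robot points in tool-aligned frame, by height above TCP
d=np.array([.183,-.983]);l=np.array([d[1],-d[0]])*-1  # l ~ +x lateral
for n,c in(('s',c),('t',t)):
    P=cloud(c); m=(c['range_z']>0)&(P[...,2]>.19)&(np.hypot(P[...,0]-e[0],P[...,1]-e[1])<.2)
    q=P[m]; a=(q[:,:2]-e[:2])@d; b=(q[:,:2]-e[:2])@l; h=q[:,2]-e[2]
    for k in np.arange(-.02,.5,.02):
        w=(h>k)&(h<k+.02)
        if w.sum()>8: print(n,round(k,2),w.sum(),'d',np.percentile(a[w],[1,99]).round(3),'l',np.percentile(b[w],[1,99]).round(3))
E
```

```text
time: 2.35
eef_pos: [0.429, 0.2755, 0.2308]
tcp_rot: [0.0, 0.996, 0.092, -0.0]
wrist_force: [0.2, -0.1, 0.1]
gripper_width: 1.002
grip_force: 0.0
[0.42807137 0.27306985 0.23058414]
s 0.0 10 d [-0.054  0.046] l [-0.008  0.013]
s 0.02 77 d [-0.06   0.054] l [-0.007  0.016]
s 0.04 65 d [-0.065  0.063] l [-0.003  0.016]
s 0.06 300 d [-0.075  0.07 ] l [-0.011  0.019]
s 0.08 221 d [-0.073  0.067] l [-0.009  0.021]
s 0.1 328 d [-0.07   0.065] l [-0.01   0.023]
s 0.12 107 d [-0.065  0.06 ] l [-0.001  0.04 ]
s 0.14 202 d [-0.04   0.029] l [-0.003  0.04 ]
s 0.16 276 d [-0.04  0.03] l [-0.011  0.041]
s 0.18 168 d [-0.038  0.027] l [-0.004  0.038]
s 0.2 210 d [-0.038  0.028] l [-0.001  0.038]
s 0.22 202 d [-0.043  0.025] l [0.008 0.037]
s 0.24 179 d [-0.038  0.022] l [-0.001  0.036]
s 0.26 257 d [-0.05   0.032] l [0.006 0.039]
s 0.28 252 d [-0.066  0.058] l [-0.09   0.053]
s 0.3 723 d [-0.066  0.069] l [-0.137  0.054]
s 0.32 1289 d [-0.064  0.067] l [-0.132  0.048]
s 0.34 1139 d [-0.057  0.065] l [-0.128  0.03 ]
s 0.36 1059 d [-0.04   0.083] l [-0.185 -0.038]
s 0.38 853 d [-0.02   0.085] l [-0.195 -0.112]
s 0.4 480 d [0.009 0.079] l [-0.198 -0.15 ]
t 0.06 38 d [0.029 0.072] l [-0.01   0.017]
t 0.08 43 d [0.025 0.069] l [-0.014  0.019]
t 0.1 78 d [0.032 0.067] l [-0.01   0.014]
t 0.12 20 d [0.026 0.063] l [-0.013  0.027]
t 0.14 16 d [0.029 0.035] l [-0.011  0.023]
t 0.26 16 d [-0.03   0.063] l [-0.062  0.013]
t 0.28 117 d [-0.031  0.076] l [-0.111  0.045]
t 0.3 320 d [-0.051  0.087] l [-0.126  0.052]
t 0.32 1050 d [-0.057  0.089] l [-0.131  0.045]
t 0.34 814 d [-0.053  0.09 ] l [-0.17   0.028]
t 0.36 1003 d [-0.037  0.088] l [-0.169 -0.041]
t 0.38 701 d [-0.001  0.087] l [-0.191 -0.113]
t 0.4 407 d [0.013 0.08 ] l [-0.198 -0.141]
```

View pics/scene1.png

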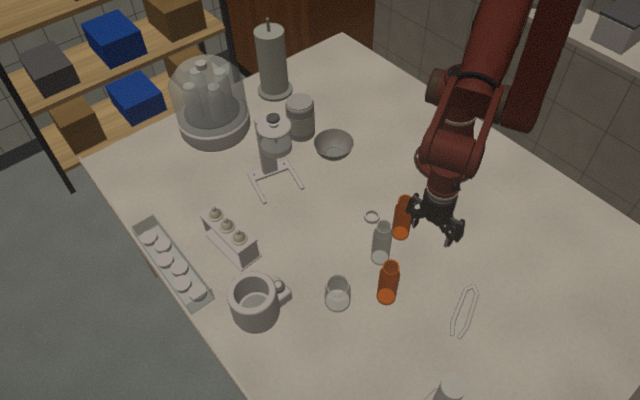

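The scene view shows the bottle undisturbed, with the gripper to its right at (437,215). The finger knuckles bulge outward higher up, and the wrist would meet the dispenser lid if the tool is exactly vertical. I'll look at how the arm behaves at the edge of its reach, because a slight lean of the tool would solve both problems. I go high and to azimuth about -85°, clear of everything.

```bash
python3 -m jog '[[0,0,-0.06,0],[0,0,-0.12,0],[0,0,-0.18,0],[0,0,-0.24,0],[-0.068,0.318,-0.3,0],[-0.068,0.318,-0.3,0],[-0.068,0.318,-0.3,0],[-0.068,0.318,-0.3,0]]'; python3 -m jog '[[-0.068,0.1,0,0],[-0.068,0.1,0,0],[-0.068,0.1,0,0],[-0.068,0.1,0,0]]'; python3 -c "
from h import *
print(env.observe()['q'])"
```

```text
time: 3.45
eef_pos: [0.4192, 0.0251, 0.5169]
tcp_rot: [0.0, 0.996, 0.09, 0.0]
wrist_force: [1.9, -0.2, -0.5]
gripper_width: 0.998
grip_force: 0.0
time: 3.95
eef_pos: [0.3711, -0.0827, 0.5165]
tcp_rot: [-0.0, 0.996, 0.09, 0.0]
wrist_force: [-0.1, 0.7, -0.7]
gripper_width: 1.0
grip_force: 0.0
[-4.04719879e-01 -3.99808897e-01  1.66731071e+00  3.55445657e-04
  1.87395271e+00  9.86671940e-01]
```

```bash
R='x'; python3 -m jog '[[-0.318,0.449,0,0],[-0.318,0.449,0,0],[-0.318,0.449,0,0],[-0.318,0.449,0,0],[-0.318,0.449,0,0],[-0.318,0.449,0,0],[-0.318,0.449,0,0],[-0.318,0.449,0,0]]'; python3 -m jog '[[-0.02,0.09,0,0],[-0.02,0.09,0,0],[-0.02,0.09,0,0],[-0.02,0.09,0,0]]'; python3 -c "
from h import *
print(env.observe()['q'])"
```

```text
time: 4.95
eef_pos: [0.163, -0.5368, 0.5164]
tcp_rot: [-0.0, 0.996, 0.093, 0.0]
wrist_force: [1.3, -0.3, -0.1]
gripper_width: 1.001
grip_force: 0.0
time: 5.45
eef_pos: [0.1606, -0.6268, 0.5166]
tcp_rot: [-0.001, 0.996, 0.093, 0.0]
wrist_force: [0.3, 0.7, 0.4]
gripper_width: 1.001
grip_force: 0.0
[-1.42845545e+00  1.95638452e-01  1.12095345e+00  2.93532260e-04
  1.82604295e+00 -4.34312841e-02]
```

```bash
python3 -m jog '[[0,0.4,0,0],[0,0.4,0,0],[0,0.4,0,0],[0,0.4,0,0],[0,0.4,0,0],[0,0.4,0,0],[0,0.4,0,0],[0,0.4,0,0]]';  python3 -c "
from h import *
o=env.observe();print(o['q'],o['tcp_rot'])"
```

```text
time: 6.45
eef_pos: [0.2002, -0.8746, 0.4525]
tcp_rot: [0.024, 0.995, 0.092, 0.003]
wrist_force: [-0.5, -0.2, 0.3]
gripper_width: 1.0
grip_force: 0.0
[-1.42506338  0.85595536  0.3079112   0.00384164  1.92937709 -0.03699946] [0.02403957 0.99547075 0.0919267  0.00309271]
```

```bash
python3 -m jog '[[0,-0.05,0,0],[0,-0.05,0,0],[0,-0.05,0,0]]';  python3 -c "
from h import *
o=env.observe();print(o['q'],o['tcp_rot'])"
```

```text
time: 6.82
eef_pos: [0.1908, -0.8249, 0.4505]
tcp_rot: [0.024, 0.995, 0.092, 0.003]
wrist_force: [0.5, 0.3, 1.5]
gripper_width: 0.998
grip_force: 0.0
[-1.4276415   0.65543585  0.62670178  0.00382519  1.81163942 -0.03975   ] [0.02377814 0.99548903 0.0917971  0.00307891]
```

The tilt persists and leans the right way (fingertips toward the push direction), so I'll build up more.

```bash
python3 -m jog '[[0,0.3,-0.2,0],[0,0.3,-0.2,0],[0,0.3,-0.2,0],[0,0.3,-0.2,0],[0,0.3,-0.2,0],[0,0.3,-0.2,0],[0,0.3,-0.2,0],[0,0.3,-0.2,0]]';  python3 -c "
from h import *
o=env.observe();print(o['q'],o['tcp_rot'])"; python3 -m jog '[[0,0.3,-0.2,0],[0,0.3,-0.2,0],[0,0.3,-0.2,0],[0,0.3,-0.2,0]]'
```

```text
time: 7.82
eef_pos: [0.1899, -0.8623, 0.5023]
tcp_rot: [0.045, 0.995, 0.092, 0.006]
wrist_force: [0.6, 0.7, -0.0]
gripper_width: 0.999
grip_force: 0.0
[-1.43602812  0.79960263  0.30790324  0.00832257  1.94286939 -0.04559643] [0.04537765 0.99474002 0.09164683 0.00583187]
time: 8.32
eef_pos: [0.185, -0.8622, 0.528]
tcp_rot: [0.068, 0.993, 0.091, 0.009]
wrist_force: [0.6, 0.8, -0.4]
gripper_width: 1.002
grip_force: 0.0
```

```bash
python3 -m jog '[[0,0.3,-0.2,0],[0,0.3,-0.2,0],[0,0.3,-0.2,0],[0,0.3,-0.2,0],[0,0.3,-0.2,0],[0,0.3,-0.2,0],[0,0.3,-0.2,0],[0,0.3,-0.2,0]]';python3 -m jog '[[0,0.3,-0.2,0],[0,0.3,-0.2,0],[0,0.3,-0.2,0],[0,0.3,-0.2,0],[0,0.3,-0.2,0],[0,0.3,-0.2,0],[0,0.3,-0.2,0],[0,0.3,-0.2,0]]';  python3 -c "
from h import *
o=env.observe();print(o['q'],o['tcp_rot'])"
```

```text
time: 9.32
eef_pos: [0.178, -0.8554, 0.5622]
tcp_rot: [0.09, 0.992, 0.091, 0.011]
wrist_force: [-0.3, -0.2, -0.4]
gripper_width: 1.003
grip_force: 0.0
time: 10.32
eef_pos: [0.1716, -0.8461, 0.5983]
tcp_rot: [0.113, 0.989, 0.091, 0.014]
wrist_force: [-1.3, 0.1, 0.4]
gripper_width: 1.0
grip_force: 0.0
[-1.45987168  0.69018821  0.30902162  0.02413338  1.91625714 -0.06193536] [0.11251505 0.98937318 0.09108599 0.01357984]
```

```bash
python3 -m jog '[[0,0.3,-0.2,0],[0,0.3,-0.2,0],[0,0.3,-0.2,0]]'; python3 -m jog '[[0,0.3,-0.2,0],[0,0.3,-0.2,0],[0,0.3,-0.2,0]]' 0;  python3 - <<'E'
from h import *
from scipy.spatial.transform import Rotation as Ro
o=env.observe();q=o['tcp_rot'];print(o['q'],q,Ro.from_quat([*q[1:],q[0]]).as_matrix().round(3),o['eef_pos'])
E
```

```text
time: 10.7
eef_pos: [0.1686, -0.8422, 0.6259]
tcp_rot: [0.136, 0.986, 0.091, 0.016]
wrist_force: [-0.9, -0.5, -0.8]
gripper_width: 0.996
grip_force: 0.0
time: 11.08
eef_pos: [0.1656, -0.8367, 0.6531]
tcp_rot: [0.159, 0.983, 0.09, 0.018]
wrist_force: [0.5, -0.2, 0.1]
gripper_width: 0.375
grip_force: 0.0
[-1.46948798  0.62974879  0.30823569  0.03502339  1.88425051 -0.06590905] [0.15867598 0.98301246 0.09038769 0.0183984 ] [[ 0.983  0.172  0.065]
 [ 0.184 -0.933 -0.309]
 [ 0.007  0.315 -0.949]] [ 0.16561524 -0.8367336   0.65307622]
```

```bash
cat >> h.py <<'E'
from scipy.spatial.transform import Rotation as Ro
def sh(*targets):
    o=env.observe();q=o['tcp_rot'];M=Ro.from_quat([*q[1:],q[0]]).as_matrix()
    print('tcp',o['eef_pos'].round(4),'x',M[:,0].round(3),'z',M[:,2].round(3),'q',o['q'].round(2),'F',o['wrist_force'].round(1))
    for T in targets: print(T,'->',((np.array(T)-o['eef_pos'])@M).round(4))
E
python3 -c "
from h import *
sh([.36,-.30,.60],[.435,.2196,.5])"
python3 -m jog '[[0,0,0,-10],[0,0,0,-20],[0,0,0,-30],[0,0,0,-40],[0,0,0,-50],[0,0,0,-60],[0,0,0,-70],[0,0,0,-80]]' 0.024
python3 -m jog '[[0,0,0,-10],[0,0,0,-10],[0,0,0,-10]]'
python3 -c "
from h import *
sh([.36,-.30,.60],[.435,.2196,.5])"
```

```text
tcp [ 0.1656 -0.8367  0.6531] x [0.983 0.184 0.007] z [ 0.065 -0.309 -0.949] q [-1.47  0.63  0.31  0.04  1.88 -0.07] F [ 0.5 -0.2  0.1]
[0.36, -0.3, 0.6] -> [ 0.2892 -0.4843 -0.1027]
[0.435, 0.2196, 0.5] -> [ 0.4575 -0.9878 -0.1633]
time: 12.08
eef_pos: [0.1658, -0.8372, 0.6515]
tcp_rot: [0.132, 0.693, 0.703, -0.088]
wrist_force: [-1.2, 0.3, 0.7]
gripper_width: 0.281
grip_force: 0.0
time: 12.45
eef_pos: [0.1658, -0.8373, 0.6515]
tcp_rot: [0.125, 0.632, 0.758, -0.098]
wrist_force: [-1.0, -1.0, 1.3]
gripper_width: 0.28
grip_force: 0.0
tcp [ 0.1658 -0.8373  0.6515] x [-0.17   0.934 -0.314] z [ 0.065 -0.307 -0.95 ] q [-1.47  0.63  0.31  0.03  1.88 -1.63] F [-1.  -1.   1.3]
[0.36, -0.3, 0.6] -> [ 0.4852  0.288  -0.1034]
[0.435, 0.2196, 0.5] -> [ 0.9893  0.4551 -0.1631]
```

```bash
python3 -m jog '[[0.48,0.28,-0.1,0],[0.48,0.28,-0.1,0],[0.48,0.28,-0.1,0],[0.48,0.28,-0.1,0],[0.48,0.28,-0.1,0],[0.48,0.28,-0.1,0],[0.48,0.28,-0.1,0],[0.48,0.28,-0.1,0]]'; python3 -m jog '[[0.5,0.17,-0.05,0],[0.5,0.17,-0.05,0],[0.5,0.17,-0.05,0],[0.5,0.17,-0.05,0],[0.5,0.17,-0.05,0],[0.5,0.17,-0.05,0],[0.5,0.17,-0.05,0],[0.5,0.17,-0.05,0]]'
python3 -c "
from h import *
sh([.435,.2196,.25],[.435,.2196,.06],[.435,.2196,.014])"
```

```text
time: 13.45
eef_pos: [0.3284, -0.3726, 0.6051]
tcp_rot: [0.125, 0.632, 0.758, -0.098]
wrist_force: [0.3, 0.1, 0.3]
gripper_width: 0.285
grip_force: 0.0
time: 14.45
eef_pos: [0.4014, 0.1114, 0.5032]
tcp_rot: [0.126, 0.632, 0.759, -0.098]
wrist_force: [0.8, -0.7, 1.0]
gripper_width: 0.278
grip_force: 0.0
tcp [0.4014 0.1114 0.5032] x [-0.17   0.934 -0.314] z [ 0.067 -0.307 -0.949] q [ 0.33 -0.29  1.64 -0.33  1.82  0.07] F [ 0.8 -0.7  1. ]
[0.435, 0.2196, 0.25] -> [0.1749 0.0502 0.2095]
[0.435, 0.2196, 0.06] -> [0.2345 0.0482 0.3899]
[0.435, 0.2196, 0.014] -> [0.2489 0.0477 0.4336]
```

```bash
python3 -m jog '[[0.175,0.05,0.21,0],[0.175,0.05,0.21,0],[0.175,0.05,0.21,0],[0.175,0.05,0.21,0],[0.175,0.05,0.21,0],[0.205,0.049,0.3,0],[0.235,0.048,0.39,0],[0.235,0.048,0.39,0]]' ; python3 -m jog '[[0,0,0,0],[0,0,0,0]]'
python3 - <<'E'
from h import *
cap('scene','scene2.png'); a=cv2.imread('pics/scene2.png')[130:330,330:530]; cv2.imwrite('pics/sc2c.png',cv2.resize(a,None,fx=2.9,fy=2.9,interpolation=cv2.INTER_CUBIC))
sh([.435,.2196,.014])
E
```

```text
time: 15.45
eef_pos: [0.4341, 0.2181, 0.0605]
tcp_rot: [0.125, 0.632, 0.759, -0.097]
wrist_force: [1.0, 0.9, 1.1]
gripper_width: 0.282
grip_force: 0.0
time: 15.7
eef_pos: [0.4352, 0.2184, 0.0636]
tcp_rot: [0.125, 0.632, 0.759, -0.097]
wrist_force: [0.5, -0.1, 1.1]
gripper_width: 0.276
grip_force: 0.0
tcp [0.4362 0.219  0.0648] x [-0.17   0.935 -0.312] z [ 0.07  -0.305 -0.95 ] q [ 0.51  0.23  1.98 -0.35  1.05  0.52] F [ 0.8 -0.2  0.9]
[0.435, 0.2196, 0.014] -> [ 0.0166 -0.0018  0.048 ]
```

View pics/sc2c.png

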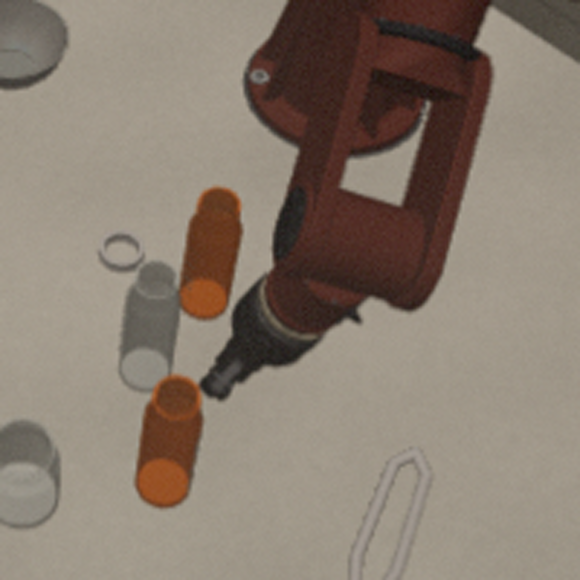

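The crop shows the leaning gripper at about (215,385) behind the tall bottle (base at 145,368), clear of both orange ones. I descend now and begin the push.

```bash
python3 -m jog '[[0.008,-0.001,0.024,0],[0.016,-0.002,0.048,0],[0.016,-0.002,0.048,0],[0.016,-0.002,0.048,0]]'; python3 -c "
from h import *
B=np.array([.450,.141]);D=np.array([.522,-.2447]);u=(D-B)/np.linalg.norm(D-B)
T=lambda s,z=.014:[*(D-u*s).round(4),z]
print(u);sh(T(.434),T(.40),T(.034))"
```

```text
time: 16.25
eef_pos: [0.4343, 0.2187, 0.0138]
tcp_rot: [0.126, 0.632, 0.759, -0.096]
wrist_force: [1.0, 0.4, 0.6]
gripper_width: 0.285
grip_force: 0.0
[ 0.18350368 -0.98301902]
tcp [0.4343 0.2187 0.0138] x [-0.171  0.935 -0.312] z [ 0.069 -0.305 -0.95 ] q [ 0.51  0.32  1.99 -0.38  0.96  0.57] F [1.  0.4 0.6]
[np.float64(0.4424), np.float64(0.1819), 0.014] -> [-0.0358  0.0012  0.0116]
[np.float64(0.4486), np.float64(0.1485), 0.014] -> [-0.0681  0.0011  0.0222]
[np.float64(0.5158), np.float64(-0.2113), 0.014] -> [-0.4158  0.0011  0.1366]
```

```bash
python3 -m jog '[[-0.01,0,0.0033,0],[-0.02,0,0.0066,0],[-0.027,0,0.0089,0],[-0.034,0,0.0112,0],[-0.041,0,0.0135,0],[-0.048,0,0.0158,0],[-0.055,0,0.018,0],[-0.062,0,0.0204,0]]'
python3 - <<'E'
from h import *
cap('scene','scene3.png'); a=cv2.imread('pics/scene3.png')[170:300,330:470]; cv2.imwrite('pics/sc3c.png',cv2.resize(a,None,fx=4,fy=4,interpolation=cv2.INTER_CUBIC))
sh([.5158,-.2113,.014])
E
```

```text
time: 17.25
eef_pos: [0.444, 0.153, 0.0111]
tcp_rot: [0.124, 0.631, 0.759, -0.099]
wrist_force: [-0.2, 1.2, -0.7]
gripper_width: 0.282
grip_force: 0.7
tcp [0.444  0.1522 0.0111] x [-0.172  0.934 -0.314] z [ 0.064 -0.308 -0.949] q [ 0.38  0.28  2.06 -0.4   0.9   0.47] F [0.  0.4 0.4]
[0.5158, -0.2113, 0.014] -> [-0.3527  0.004   0.1137]
```

View pics/sc3c.png

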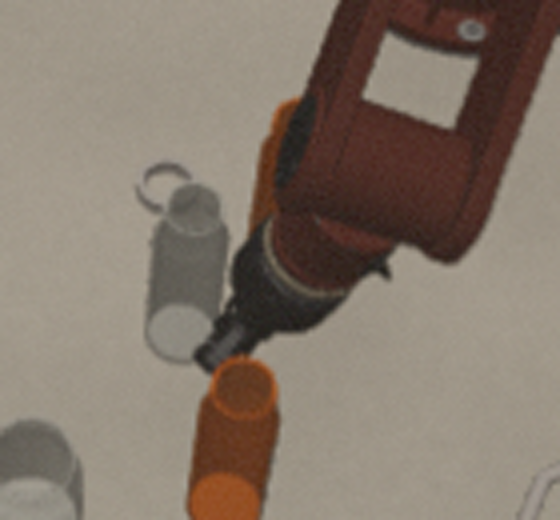

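The bottle's base has moved to crop (182,332). It is upright and seated against the fingertips, so I continue the push.

```bash
python3 -m jog '[[-0.008,0,0.0026,0],[-0.018,0,0.0058,0],[-0.028,0,0.009,0],[-0.038,0,0.0122,0],[-0.048,0,0.0154,0],[-0.058,0.001,0.0186,0],[-0.068,0.001,0.0218,0],[-0.078,0.001,0.025,0]]'; python3 -m jog '[[-0.01,0,0.0032,0],[-0.02,0,0.0064,0],[-0.03,0,0.0096,0],[-0.04,0,0.0128,0],[-0.05,0,0.016,0],[-0.06,0,0.0192,0],[-0.068,0.001,0.0218,0],[-0.072,0.001,0.023,0]]'
python3 - <<'E'
from h import *
t=cap('top','top3.png')
a=cv2.imread('pics/top3.png')[150:280,230:430]; cv2.imwrite('pics/t3c.png',cv2.resize(a,None,fx=4,fy=4,interpolation=cv2.INTER_CUBIC))
sh([.5158,-.2113,.014])
E
```

```text
time: 18.3
eef_pos: [0.4602, 0.0723, 0.0119]
tcp_rot: [0.125, 0.631, 0.759, -0.099]
wrist_force: [-0.6, 1.1, -0.9]
gripper_width: 0.284
grip_force: 0.5
time: 19.3
eef_pos: [0.4751, -0.0016, 0.0127]
tcp_rot: [0.125, 0.631, 0.759, -0.099]
wrist_force: [-0.7, 1.6, -0.3]
gripper_width: 0.278
grip_force: 0.6
tcp [ 0.4751 -0.0019  0.0127] x [-0.172  0.934 -0.314] z [ 0.065 -0.307 -0.949] q [ 0.05  0.23  2.12 -0.45  0.79  0.18] F [-0.3  0.5 -0.9]
[0.5158, -0.2113, 0.014] -> [-0.2029  0.0017  0.0658]
```

View pics/t3c.png

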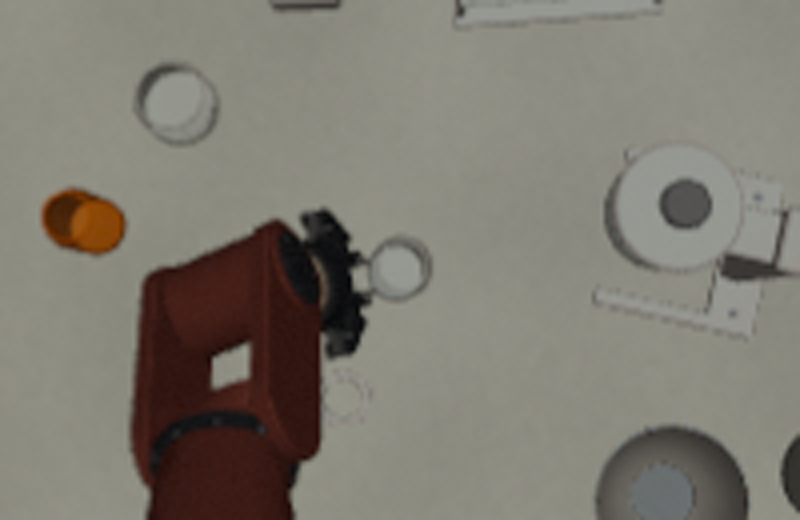

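The top crop shows the bottle cradled between both fingertips, with its base disc at about (397,267). It is upright and nothing else has moved.

```bash
python3 - <<'E'
from h import *
t=dict(np.load('last_top.npz'))
B=ray(t,230+397.5/4-.5,150+267.5/4-.5,.003); e=env.observe()['eef_pos']; u=np.array([.206,-.979])
v=(B-e)[:2]; print(B.round(4), 'fwd',v@u,'lat',v@[.979,.206])
E
python3 -m jog '[[-0.008,0,0.0026,0],[-0.018,0,0.0058,0],[-0.028,0,0.009,0],[-0.038,0,0.0122,0],[-0.048,0,0.0154,0],[-0.058,0.001,0.0186,0],[-0.068,0.001,0.0218,0],[-0.078,0.001,0.025,0]]'; python3 -m jog '[[-0.01,0,0.0032,0],[-0.02,0,0.0064,0],[-0.03,0,0.0096,0],[-0.04,0,0.0128,0],[-0.05,0,0.016,0],[-0.06,0,0.0192,0],[-0.066,0.001,0.0213,0],[-0.07,0.001,0.0226,0]]'
python3 - <<'E'
from h import *
s=cap('scene','scene4.png');t=cap('top','top4.png')
a=cv2.imread('pics/scene4.png')[90:230,220:400]; a=cv2.resize(a,(540,420),interpolation=cv2.INTER_CUBIC)
cv2.imwrite('pics/s4c.png',a)
sh([.5158,-.2113,.014])
E
```

```text
[ 0.4861 -0.0333  0.003 ] fwd 0.033060513464009046 lat 0.004290219521085457
time: 20.35
eef_pos: [0.4911, -0.0822, 0.0134]
tcp_rot: [0.125, 0.631, 0.759, -0.099]
wrist_force: [-0.1, 1.0, 0.0]
gripper_width: 0.282
grip_force: 0.6
time: 21.35
eef_pos: [0.5055, -0.154, 0.0139]
tcp_rot: [0.125, 0.631, 0.759, -0.099]
wrist_force: [0.7, 2.7, -0.5]
gripper_width: 0.281
grip_force: 0.6
tcp [ 0.5056 -0.154   0.014 ] x [-0.172  0.934 -0.314] z [ 0.065 -0.307 -0.949] q [-0.27  0.27  2.06 -0.44  0.71 -0.13] F [ 0.2 -0.1 -1.3]
[0.5158, -0.2113, 0.014] -> [-0.0553 -0.0005  0.0183]
```

View pics/s4c.png

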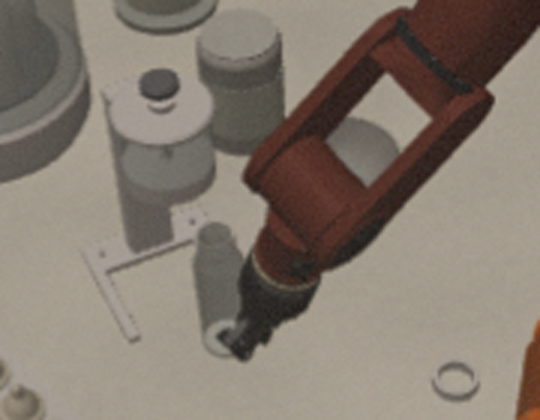

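Run:
```python
from h import *
s=dict(np.load('last_scene.npz')); e=env.observe()['eef_pos']; u=np.array([.206,-.979])
for p,h in(((215.5,231.5),.165),((222,337.5),.003)):
    B=ray(s,220+p[0]/3-.5,90+p[1]/3-.5,h); v=(B-e)[:2]; print(B.round(4),'fwd',v@u,'lat',v@[.979,.206])
t=cv2.imread('pics/top4.png')
uv=proj(dict(np.load('last_top.npz')),[[.513,-.187,.165],[.522,-.245,.3]]);print(uv)
# full-scale gripper/lid clearance: robot points near lid heights
D=np.array([.522,-.2447])
for n in('scene','top'):
    c=dict(np.load('last_%s.npz'%n));P=cloud(c);r=np.hypot(P[...,0]-D[0],P[...,1]-D[1])
    m=(c['range_z']>0)&(P[...,2]>.2)&(P[...,2]<.36)&(r>.056)&((P[...,:2]-D)@np.array([-.206,.979])>0)
    i=np.argsort(r[m])[:5]; print(n,P[m][i].round(3),r[m][i].round(3))
a=t[150:270,290:440]; cv2.imwrite('pics/t4c.png',cv2.resize(a,None,fx=5,fy=5,interpolation=cv2.INTER_CUBIC))
```

```text
[ 0.5086 -0.1938  0.165 ] fwd 0.03959477788611723 lat -0.005200074938416876
[ 0.5145 -0.1928  0.003 ] fwd 0.03982428027078094 lat 0.0007299836328900469
[[375.07208066 206.43655666]
 [399.22225996 200.83965433]]
scene [[ 0.508 -0.12   0.222]
 [ 0.509 -0.119  0.221]
 [ 0.517 -0.118  0.21 ]
 [ 0.519 -0.116  0.209]
 [ 0.515 -0.116  0.223]] [0.125 0.127 0.127 0.129 0.129]
top [[ 0.498 -0.124  0.294]
 [ 0.495 -0.124  0.296]
 [ 0.513 -0.12   0.301]
 [ 0.51  -0.12   0.304]
 [ 0.492 -0.123  0.302]] [0.123 0.124 0.125 0.125 0.125]
```

View pics/t4c.png

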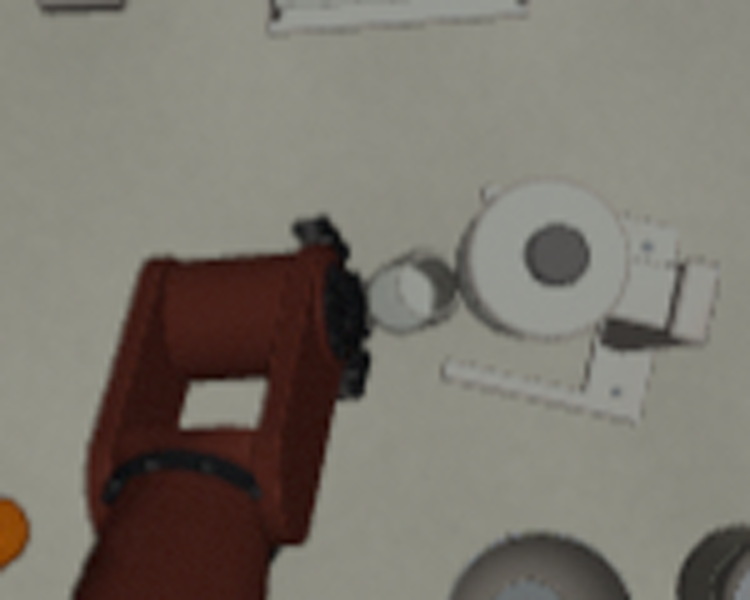

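In the top crop the bottle is at about (410,290), cradled. The lid edge is near (470,260) and the wrist is well clear. Final approach, aiming for the middle of the measured offsets, then a straight retreat and a numeric check.

```bash
python3 -m jog '[[-0.008,0,0.0026,0],[-0.016,0,0.0053,0],[-0.024,0,0.0079,0],[-0.032,0,0.0106,0],[-0.039,-0.001,0.0129,0],[-0.045,-0.001,0.0149,0],[-0.05,-0.001,0.0165,0],[-0.053,-0.001,0.0175,0]]'; python3 -m jog '[[0,0,0,0],[0.005,0,-0.0017,0],[0.02,0,-0.0066,0],[0.05,0,-0.0165,0],[0.09,0,-0.03,0],[0.13,0,-0.043,0],[0.17,0,-0.056,0],[0.17,0,-0.056,0]]'
cat > fit.py <<'E'
from h import *
import sys
from scipy.optimize import minimize
# silhouette of the bottle from difference to the start pictures
bg={n:cv2.imread('pics/%s0.png'%n).astype(float) for n in('scene','top')}
th=np.linspace(0,2*np.pi,60)
prof=[(0,.027),(.125,.027),(.145,.0205),(.165,.0205)]
def sil(c,x,y):
    pts=np.concatenate([proj(c,np.c_[x+r*np.cos(th),y+r*np.sin(th),0*th+h]) for h,r in prof])
    return cv2.convexHull(((pts+.5)*16).astype(np.int32)-8)
for n in('scene','top'):
    c=cap(n,n+'_fit.png'); d=np.abs(c['pixels'][:,:,::-1].astype(float)-bg[n]).sum(2)
    d=cv2.GaussianBlur(d,(0,0),.8)
    best=[]
    for x in np.arange(.49,.555,.001):
        for y in np.arange(-.275,-.205,.001):
            m=np.zeros(d.shape,np.uint8);cv2.fillConvexPoly(m,sil(c,x,y),1,shift=4)
            o=cv2.dilate(m,np.ones((7,7)))-m
            best.append((d[m>0].mean()-d[o>0].mean(),x,y))
    best.sort(reverse=True);b=np.array(best[:25]);print(n,b[0].round(4),'mean',b.mean(0).round(4),'spread',np.ptp(b,0)[1:].round(3))
sh()
E
python3 fit.py
```

```text
time: 22.45
eef_pos: [0.5147, -0.2089, 0.0139]
tcp_rot: [0.125, 0.631, 0.759, -0.099]
wrist_force: [-0.4, 0.2, -0.6]
gripper_width: 0.284
grip_force: 0.6
time: 23.45
eef_pos: [0.4806, -0.0297, 0.0134]
tcp_rot: [0.124, 0.629, 0.761, -0.099]
wrist_force: [0.3, -0.1, 0.8]
gripper_width: 0.281
grip_force: 0.0
scene [69.2955  0.52   -0.244 ] mean [68.8139  0.5214 -0.241 ] spread [0.005 0.01 ]
top [ 7.8893  0.519  -0.234 ] mean [ 7.767   0.5179 -0.2301] spread [0.013 0.03 ]
tcp [ 0.4817 -0.0319  0.0139] x [-0.174  0.933 -0.314] z [ 0.066 -0.307 -0.949] q [-0.02  0.23  2.11 -0.45  0.78  0.12] F [-0.3  0.8 -0. ]
```

The scene fit puts the bottle at (0.521,-0.242), about 3 mm from the outlet axis. That agrees with the fingertip kinematics. Now the plunger.

```bash
python3 -m jog '[[-0.018,0,-0.057,0],[-0.036,0,-0.114,0],[-0.054,0,-0.171,0],[-0.072,0,-0.228,0],[-0.09,0,-0.285,0],[-0.108,0,-0.342,0],[-0.126,0,-0.4,0],[-0.126,0,-0.4,0]]' 0; python3 -c "
from h import *
sh([.5236,-.2525,.39],[.5236,-.2525,.345])"
```

```text
time: 24.55
eef_pos: [0.4798, -0.0288, 0.4408]
tcp_rot: [0.13, 0.633, 0.758, -0.095]
wrist_force: [0.5, 0.1, 0.2]
gripper_width: 0.001
grip_force: 0.0
tcp [ 0.4798 -0.0288  0.4408] x [-0.166  0.934 -0.317] z [ 0.077 -0.308 -0.948] q [-0.01 -0.23  1.71 -0.31  1.58 -0.21] F [0.5 0.1 0.2]
[0.5236, -0.2525, 0.39] -> [-0.2     0.0014  0.1206]
[0.5236, -0.2525, 0.345] -> [-0.1857  0.0004  0.1633]
```

```bash
python3 -m jog '[[-0.04,0,0.02,0],[-0.09,0.001,0.045,0],[-0.14,0.001,0.075,0],[-0.18,0.001,0.105,0],[-0.2,0.001,0.12,0],[-0.2,0.001,0.12,0],[-0.2,0.001,0.12,0],[-0.2,0.001,0.12,0]]'; python3 -c "
from h import *
sh([.5236,-.2525,.345],[.5236,-.2525,.3265],[.5236,-.2525,.322])"
```

```text
time: 25.55
eef_pos: [0.5209, -0.2501, 0.3825]
tcp_rot: [0.125, 0.631, 0.759, -0.098]
wrist_force: [0.1, 0.1, 0.4]
gripper_width: 0.002
grip_force: 0.0
tcp [ 0.5209 -0.2501  0.3825] x [-0.173  0.934 -0.314] z [ 0.066 -0.307 -0.949] q [-0.44 -0.08  1.68 -0.26  1.35 -0.59] F [0.1 0.1 0.4]
[0.5236, -0.2525, 0.345] -> [0.0091 0.0019 0.0365]
[0.5236, -0.2525, 0.3265] -> [0.0149 0.0018 0.054 ]
[0.5236, -0.2525, 0.322] -> [0.0163 0.0017 0.0583]
```

```bash
python3 -m jog '[[0.005,0.001,0.02,0],[0.009,0.002,0.036,0],[0.009,0.002,0.036,0]]'; python3 -m jog '[[0.001,0,0.003,0],[0.002,0,0.006,0],[0.003,0,0.0095,0],[0.003,0,0.0095,0]]'; python3 -m jog '[[0.001,0,0.003,0],[0.002,0,0.006,0],[0.002,0,0.006,0]]';python3 -c "
from h import *
sh([.5236,-.2525,.3265],[.5236,-.2525,.324])"
```

```text
time: 25.92
eef_pos: [0.5222, -0.2522, 0.3411]
tcp_rot: [0.122, 0.631, 0.76, -0.099]
wrist_force: [-0.9, 0.1, 0.2]
gripper_width: 0.0
grip_force: 0.0
time: 26.42
eef_pos: [0.5239, -0.2534, 0.3356]
tcp_rot: [0.125, 0.631, 0.759, -0.098]
wrist_force: [0.1, -0.1, 1.7]
gripper_width: -0.002
grip_force: 1.1
time: 26.8
eef_pos: [0.5239, -0.2534, 0.329]
tcp_rot: [0.125, 0.631, 0.759, -0.099]
wrist_force: [-0.0, 0.4, 4.4]
gripper_width: -0.002
grip_force: 2.0
tcp [ 0.5239 -0.2534  0.329 ] x [-0.172  0.934 -0.314] z [ 0.066 -0.308 -0.949] q [-0.44 -0.05  1.74 -0.27  1.26 -0.56] F [-0.   0.4  4.4]
[0.5236, -0.2525, 0.3265] -> [ 0.0017 -0.0001  0.002 ]
[0.5236, -0.2525, 0.324] -> [ 0.0025 -0.0002  0.0044]
```

Contact as expected (4.4 N). I press on in small steps until the force shows the end stop.

```bash
python3 -m jog '[[0.0005,0,0.0015,0],[0.001,0,0.003,0],[0.001,0,0.003,0]]'; python3 -m jog '[[0.0005,0,0.0015,0],[0.0005,0,0.0015,0]]';python3 -m jog '[[0.0005,0,0.0015,0],[0.0005,0,0.0015,0]]'; python3 -m jog '[[0.0005,0,0.0015,0],[0.0005,0,0.0015,0]]'
```

```text
time: 27.18
eef_pos: [0.5239, -0.2534, 0.3257]
tcp_rot: [0.125, 0.631, 0.759, -0.099]
wrist_force: [-0.4, 1.0, 5.6]
gripper_width: -0.004
grip_force: 2.4
time: 27.42
eef_pos: [0.524, -0.2535, 0.3253]
tcp_rot: [0.125, 0.631, 0.759, -0.099]
wrist_force: [-1.3, 1.9, 7.7]
gripper_width: -0.004
grip_force: 3.7
time: 27.68
eef_pos: [0.5241, -0.2536, 0.3251]
tcp_rot: [0.126, 0.631, 0.759, -0.099]
wrist_force: [-3.1, 3.5, 11.5]
gripper_width: -0.0
grip_force: 5.6
time: 27.92
eef_pos: [0.5242, -0.2536, 0.325]
tcp_rot: [0.127, 0.631, 0.759, -0.099]
wrist_force: [-4.5, 4.8, 14.3]
gripper_width: -0.001
grip_force: 7.5
```

The end stop is reached: the TCP stalls at 0.325 while the force rises to 14 N. I release straight up and back off, then check the bottle and knob.

```bash
python3 -m jog '[[-0.002,0,-0.006,0],[-0.005,0,-0.016,0],[-0.01,0,-0.03,0],[-0.02,0,-0.06,0],[-0.03,0,-0.09,0],[0.03,0,-0.09,0],[0.09,0,-0.1,0],[0.15,0,-0.12,0]]'; python3 -m jog '[[0.1,0,0,0],[0.1,0,0,0],[0.1,0,0,0]]'; python3 fit.py
python3 - <<'E'
from h import *
for n in('scene','top'):
    c=dict(np.load('last_%s.npz'%n));P=cloud(c)
    m=(c['range_z']>0)&(np.hypot(P[...,0]-.522,P[...,1]+.2447)<.017)&(P[...,2]>.31)&(P[...,2]<.36); print(n,'knob z',np.median(P[m][:,2]))
E
```

```text
time: 28.92
eef_pos: [0.4885, -0.0755, 0.3854]
tcp_rot: [0.122, 0.632, 0.759, -0.1]
wrist_force: [-0.2, 0.0, -0.3]
gripper_width: 0.003
grip_force: 0.0
time: 29.3
eef_pos: [0.4715, 0.0184, 0.3542]
tcp_rot: [0.123, 0.629, 0.761, -0.1]
wrist_force: [-0.2, -0.7, 0.2]
gripper_width: 0.005
grip_force: 0.0
scene [81.2362  0.521  -0.241 ] mean [80.7374  0.5213 -0.2406] spread [0.005 0.009]
top [ 5.9316  0.508  -0.206 ] mean [ 5.8437  0.5149 -0.2235] spread [0.015 0.031]
tcp [0.4729 0.0161 0.356 ] x [-0.173  0.933 -0.314] z [ 0.064 -0.308 -0.949] q [ 0.09 -0.2   1.83 -0.32  1.48 -0.07] F [-0.8  0.2  1. ]
scene knob z 0.3344259607424723
top knob z 0.3333020748430862
```

```bash
python3 -m jog '[[0,0,0,0],[0,0,0,0]]'; python3 -c "
from cell import env
print(env.job_done())"
```

```text
time: 29.65
eef_pos: [0.4734, 0.0152, 0.3567]
tcp_rot: [0.125, 0.632, 0.758, -0.099]
wrist_force: [0.6, 0.1, 0.3]
gripper_width: 0.003
grip_force: 0.0
the job is handed in; nothing more can be done
None
```

The job is handed in at about 29.7 s with no verdict shown: the scene camera put the bottle about 4 mm from the outlet axis (12 mm allowed; the top view was blocked by the lid), and the plunger was pressed to its stop and sprang back up.

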